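# Hang the mallet on the free peg and tug-test it

## Task

Hang the walnut mallet, which stands head-down on the bench, on the empty peg of the oak rail: put the slot in its handle end over the peg, past the knob on the peg's tip. While still holding it, tug it straight down gently, with about 8 N for about a second (the peg must never bear more than 15 N, the mallet's weight included), to make sure that it is held. Then let go and leave it hanging at rest, without disturbing the other tools.

Things in the scene. Friction and masses are not known exactly. Their poses are not given: they have to be found in the camera images.
- mallet: walnut mallet, 198 mm tall, 0.24 to 0.38 kg, standing upright on its head. Origin: centre of the head's underside, z up along the handle. Head 60 (x) x 100 (y) x 64 (z) mm; handle neck 20 (x) x 34 (y) mm up to z = 126 mm, then a flared flat paddle 20 (x) x 52 (y) mm up to z = 198 mm, pierced along x by an upright slot 26 mm wide and 48 mm high
- slot (a point): centre of the slot through the mallet's paddle, 162 mm above the mallet's underside and 36 mm below its top; the axes are the mallet's. The slot runs along x, is 20 mm long, 26 mm wide (y) and 48 mm high (z), so its upper edge, which rests on the peg, is 24 mm above this point
- paddle_top (a point): middle of the top of the mallet's paddle, the place to grip: by its 52 mm width (fingers closing along the mallet's y) near the top, so that no finger is in the way of the peg, which will pass along x
- free_peg: slotted steel plate on the front of the oak rail, 30 mm wide and 62 mm high, that holds the empty peg. Origin: centre of its front face, 250 mm above the bench. The peg points along -x of this frame (towards the robot), rising 0.10 rad. It is rigid, 75 mm long, its neck 12 mm in diameter from 12 to 58 mm out, then a knob 16 mm in diameter from 63 mm to the tip
- peg_out (a point): where the peg's axis lies 40 mm out from the plate if its foot is clamped at the middle of the plate. The foot is clamped at any height up to 12 mm above or below that, different each time and shown by no pose, so the seat must be felt; the mallet's slot is high enough to pass over the knob in every case. The other two pegs, 170 mm apart on the rail, carry a try square and a template
- rail: oak rail fixed on the bench: board 560 mm long (y), 70 mm high (top 285 mm above the bench) and 22 mm thick; origin on the bench under the middle of the board's front face, x pointing away from the robot
- square_low (a point): lower part of the wooden try square that hangs on another peg (blade 40 mm wide, stock 130 mm long, reaching 190 mm below its peg and up to 75 mm to either side); leave it alone
- template_low (a point): lower part of the plywood hinge template (70 mm wide, 125 mm long) that hangs on the third peg; leave it alone
- butt_hinge: open brass butt hinge lying on the bench, 77 x 76 mm, 9 mm high; bystander
- hasp: steel hasp plate lying on the bench, 115 x 36 mm, 10 mm high; bystander
- marking_gauge: boxwood marking gauge lying on the bench, stem 210 mm long along its x, 75 mm high; bystander
- bradawl: bradawl with turned red handle, 140 mm long along its x, 29 mm high; bystander
- screw_tray: small plywood tray of screws, 110 x 80 x 35 mm; bystander
- chisel: bevel chisel, 245 mm long along its x, 22 mm high; bystander

How it is judged:
By the outcome, as a careful person would: the job done as asked, in the order asked, and still so for the second after the job is handed in, with the robot touching nothing.
It also fails if it takes over 58 s, if anything falls off the work surface, if the arm or the gripper's body presses on something with over 40 N, if the wrist force passes 120 N, or if a joint passes its speed limit or range.

## Robot

A 7-joint arm with a two-finger parallel gripper is mounted at the origin on the work surface. World frame = base frame: x ahead of the robot, y to its left, z up, the work surface at z = 0. Lengths are in m, angles in rad, forces in N, time in s.
With the tool pointing down it reaches from about 0.4 to 0.9 m from the base axis. Payload 5.5 kg.
Tool frame: the origin (TCP) lies midway between the tips of the shut fingers; the grasp point (between the pads) lies 19 mm behind it (manip.grip_depth is the distance from the TCP to the grasp point, in m); z points along the fingers, y is the line along which they close (so a half turn about z gives the same grasp; the last joint's range is limited). The gripper opens to 92 mm and grips with 3 to 60 N. Pads are 19 mm wide; open, the fingers measure 130 mm over their backs; the gripper's body (75 mm by 190 mm) begins 47 mm behind the grasp point.
Start: joints at [-0.962, 0.501, -0.427, 1.55, 0.221, 1.138, -0.21], TCP at [0.22, 0.612, 0.227] pointing down, gripper open.
Joint ranges: [-2.88, 2.88], [-0.31, 2.03], [-1.54, 1.56], [0.2, 2.42], [-1.41, 4.55], [0.19, 2.02], [-2.57, 2.57]. Speed limits (rad/s): [2.57, 2.57, 3.14, 3.14, 3.14, 3.14, 3.14].

## Interface

Orientations are given as a unit quaternion [x, y, z, w].
In Python, from bench import manip, effector, viewer gives the robot as it stands. Calls block until the motion is done:
- manip.move_pose(position, orientation): joint-space move of the TCP to a pose.
- manip.servo_line(position, ori=None, vel=0.15): straight line of the TCP; ori=None keeps the orientation; vel is the mean speed in m/s.
- manip.movej(angles): joint-space move.
- effector.open_jaws() and effector.close(f_grip=None): open the fingers fully, or close them until they stop; f_grip is the grip in N (None keeps the last).
- manip.sleep(seconds).
- manip.solve_ik(position, orientation): joint angles nearest the present ones, or None.
- viewer.get_image(name): name is "scene" or "top" or "wrist"; returns the picture (420x560x3 uint8, red, green, blue); there is no depth.
- viewer.get_calibration(name): a dict with "vfov" (degrees; the focal length in pixels is half the picture's height over the tangent of half this angle, whatever the lens; pixels are square), "cx", "cy" (the principal point, pixels), "eye" and "attitude" of the camera in the world. Camera axes: x right, y down, z forward; pixel columns grow to the right and rows downward; lengths in m; the calibration is good to about 2 mm. A picture is of the moment at which its call begins: read the wrist's pose just before it. get_calibration takes no time and is no camera call; for the wrist camera it gives the pose at the moment of the call.
A pose or a line that the arm cannot do raises manip.PlanningError and nothing moves.
- manip.hand_in(): hands the job in, once; it reports no verdict.
Readings, each from a call of its own:
- manip.current_clock(): time.
- manip.current_q(): joint angles.
- manip.current_joint_velocities(): joint speeds.
- manip.current_tau(): joint torques, N m.
- manip.current_tool_pos(): TCP position.
- manip.current_tcp_rot(): TCP orientation.
- manip.current_force(): force on the tool from outside, world axes, zero at the start.
- manip.current_wrist_torque(): the same for the moment, N m.
- manip.current_finger_gap(): finger opening in m.
Only numpy, scipy, OpenCV 4.12 (cv2) and the standard library are available. Lean on these libraries where they do the work, as an engineer would, in place of code of your own. Each camera call takes 0.05 s, during which the arm holds its last target. There are 200 camera calls.

## Working session

There is one attempt and no reset: what is moved stays moved. The work goes in short steps, each a Python script; the robot and the scene stay as the last script left them, time stands still between calls to the robot, and variables do not carry over. Pictures are saved under pics/ and viewed, on a budget of 10 in all, crops included, one or two more only if the job needs it, and the job is handed in when it is done.

```bash
mkdir -p pics; ls
python3 - <<'E'
from bench import manip, effector, viewer
import cv2
for n in ("scene","top","wrist"):
    c=viewer.get_calibration(n); print(n,c)
    im=viewer.get_image(n)[:,:,::-1]; cv2.imwrite(f"pics/{n}0.png",im)
print(manip.current_clock(), manip.current_force(), manip.current_tcp_rot(), manip.grip_depth)
E
```

```text
pics
scene {'vfov': 51.624688272748834, 'cx': 274.91964835568695, 'cy': 211.76610766097957, 'eye': array([ 0.92182814, -0.34010021,  1.22255035]), 'attitude': array([ 0.86471702,  0.43250122, -0.10815425, -0.23132192])}
top {'vfov': 53.76769582396935, 'cx': 283.4794432935325, 'cy': 211.95828348808234, 'eye': array([0.3469339 , 0.03503844, 1.1782603 ]), 'attitude': array([ 0.70644445, -0.70578928,  0.04391895, -0.02947635])}
wrist {'vfov': 64.15337719922006, 'cx': 278.7980094733729, 'cy': 207.2258677136599, 'eye': array([0.15199327, 0.63764597, 0.38419132]), 'attitude': array([0.81066987, 0.56936412, 0.07781556, 0.11217664])}
0.15 [-0.14744873 -0.50822805  0.44972858] [ 1.71993790e-01  9.85097727e-01 -7.61966974e-04 -1.56930752e-04] 0.0188
```

View pics/scene0.png

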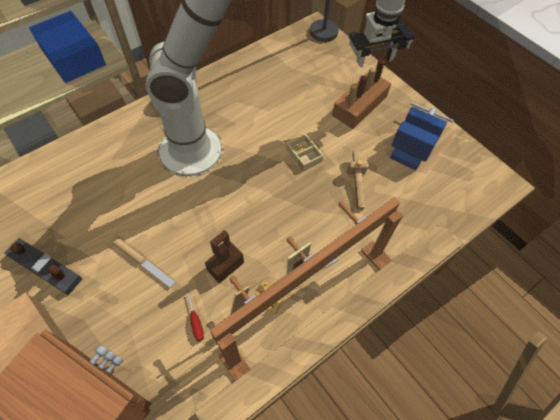

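View pics/top0.png

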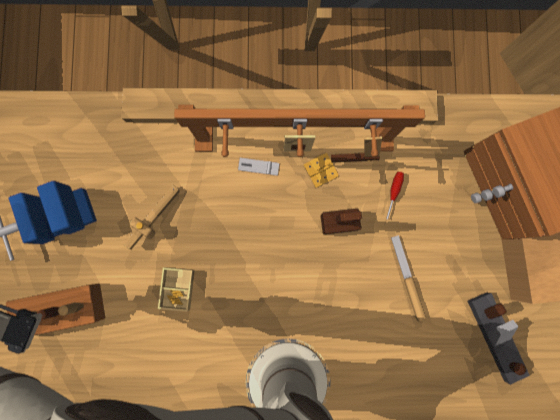

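Scene: mallet around (225,258) in the scene view and (341,221) in the top view. The free peg looks like the left one in the top view, at (225,140). I'll zoom in on both views next.

```bash
cat > h.py <<'E'
import numpy as np, cv2
from scipy.spatial.transform import Rotation as R
from bench import manip, effector, viewer
def ray(c,u,v):
    f=210/np.tan(np.radians(c['vfov'])/2)
    d=R.from_quat(c['attitude']).apply([(u-c['cx'])/f,(v-c['cy'])/f,1]); return np.array(c['eye']),d
def plane(c,u,v,z):
    e,d=ray(c,u,v); return e+d*(z-e[2])/d[2]
def proj(c,p):
    f=210/np.tan(np.radians(c['vfov'])/2)
    q=R.from_quat(c['attitude']).inv().apply(np.array(p)-c['eye']); return np.array([q[0]/q[2]*f+c['cx'],q[1]/q[2]*f+c['cy']])
def tri(c1,p1,c2,p2):
    a,d=ray(c1,*p1); b,e=ray(c2,*p2)
    s=np.linalg.lstsq(np.c_[d,-e],b-a,rcond=None)[0]
    x,y=a+s[0]*d,b+s[1]*e; return (x+y)/2,np.linalg.norm(x-y)
E
python3 - <<'E'
from h import *
t=cv2.imread('pics/top0.png'); s=cv2.imread('pics/scene0.png')
a=cv2.resize(t[95:245,165:430],None,fx=3,fy=3,interpolation=cv2.INTER_CUBIC)
cv2.imwrite('pics/tc.png',a)
a=cv2.resize(s[180:370,190:410],None,fx=3,fy=3,interpolation=cv2.INTER_CUBIC)
cv2.imwrite('pics/sc.png',a)
c=viewer.get_calibration('top')
for n,u,v,z in (('mallet',341,221,.064),('pegL',225,123,.26),('pegM',300,123,.26),('pegR',375,123,.26)): print(n,plane(c,u,v,z).round(3))
E
```

```text
mallet [ 0.439 -0.143  0.064]
pegL [0.646 0.149 0.26 ]
pegM [ 0.647 -0.021  0.26 ]
pegR [ 0.648 -0.193  0.26 ]
```

View pics/tc.png

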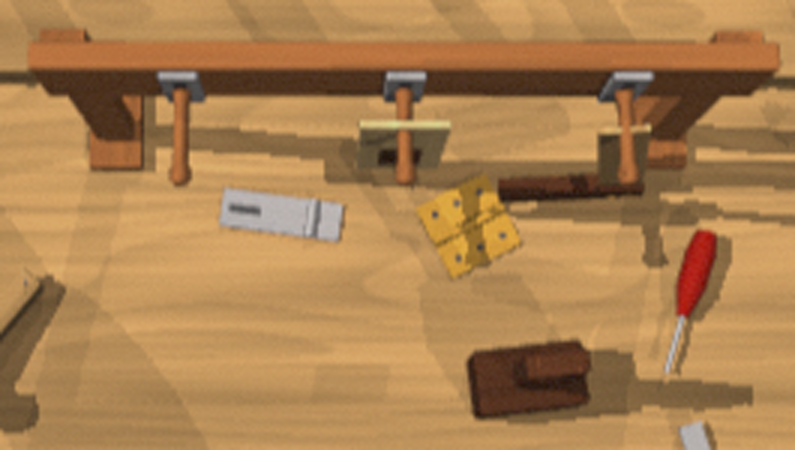

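View pics/sc.png

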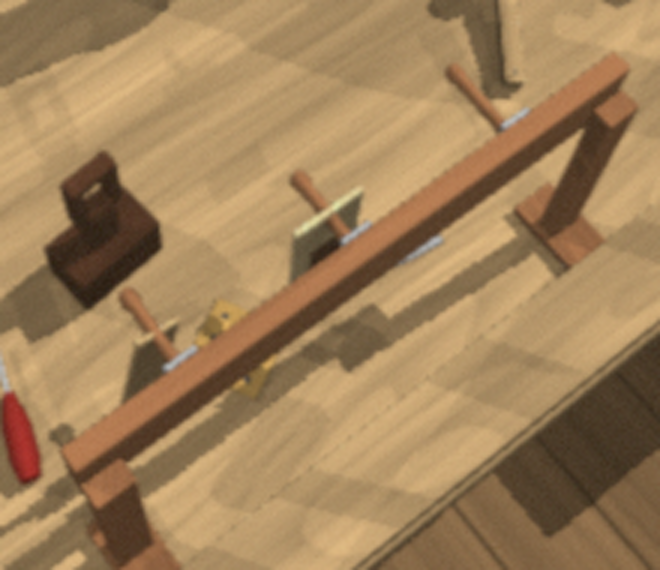

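The free peg is the left one in the top view: (225,125) to (225,154) in top, with its tip at about (341,203) in scene. The template hangs on the middle peg and the square on the right one. The mallet's paddle top is at about (351,216) in top. Next I'll measure these, then move over the mallet.

Run:
```python
from h import *
ct=viewer.get_calibration('top'); cs=viewer.get_calibration('scene'); cw=viewer.get_calibration('wrist')
T=lambda x,y:(165+x/3,95+y/3); S=lambda x,y:(190+x/3,180+y/3)
pr=lambda n,v:print(n,np.round(v,4))
# rail front top edge
a=plane(ct,*T(30,68),.285);b=plane(ct,*T(778,68),.285);pr('rail',[*a,*b]);print('yaw rail',np.arctan2((a-b)[1],(a-b)[0])-np.pi/2,np.linalg.norm(a-b))
for n,p,q in (('tipL',T(180,176),S(455,72)),('tipM',T(404,178),S(300,178)),('tipR',T(628,178),S(129,296)),('paddle top',T(557,363),S(90,174))):
    x,e=tri(ct,p,cs,q); pr(n,x); print(' gap',round(e,4))
pr('paddle@.198',plane(ct,*T(557,363),.198))
for p in ((470,355),(585,342),(588,400),(478,415)): pr('headcorner',plane(ct,*T(*p),.064))
for n,x in (('pegroot',180),('M',404),('R',627)): pr(n,plane(ct,*T(x,98),.245))
Rt=R.from_quat(manip.current_tcp_rot())
pr('cam in tool',Rt.inv().apply(cw['eye']-manip.current_tool_pos())); pr('cam axes',(Rt.inv()*R.from_quat(cw['attitude'])).as_matrix())
```

```text
rail [ 0.649   0.2564  0.285   0.6528 -0.2985  0.285 ]
yaw rail 0.006814665349081261 0.5549118003458389
tipL [0.5762 0.1502 0.2584]
 gap 0.0042
tipM [ 0.5757 -0.0189  0.2573]
 gap 0.0041
tipR [ 0.5764 -0.1893  0.2574]
 gap 0.0039
paddle top [ 0.4411 -0.1436  0.1969]
 gap 0.0045
paddle@.198 [ 0.4397 -0.1453  0.198 ]
headcorner [ 0.4595 -0.0912  0.064 ]
headcorner [ 0.4716 -0.1958  0.064 ]
headcorner [ 0.419  -0.1974  0.064 ]
headcorner [ 0.4054 -0.0979  0.064 ]
pegroot [0.6395 0.1509 0.245 ]
M [ 0.6406 -0.0216  0.245 ]
R [ 0.6417 -0.1946  0.245 ]
cam in tool [ 0.0732  0.0018 -0.1584]
cam axes [[-7.000e-04 -9.627e-01 -2.705e-01]
 [ 1.000e+00 -8.000e-04  0.000e+00]
 [-2.000e-04 -2.705e-01  9.627e-01]]
```

```bash
cat >> h.py <<'E'
def down(yaw):  # tool y = world y turned by yaw, camera on robot side
    return (R.from_euler('z',yaw)*R.from_quat([0,1,0,0])).as_quat()
def snap(n):
    c=viewer.get_calibration('wrist'); im=viewer.get_image('wrist')[:,:,::-1]; cv2.imwrite(f'pics/{n}.png',im); return c,im
E
python3 - <<'E'
from h import *
import pickle
p=manip.current_tool_pos(); manip.servo_line([p[0],p[1],.40],vel=.3)
manip.move_pose([.441,-.1445,.34],down(.125))
print(manip.current_tool_pos(),manip.current_clock(),manip.current_force(),manip.current_q())
c,im=snap('w1'); pickle.dump(c,open('w1.pkl','wb'))
E
```

```text
[ 0.4414039  -0.14374999  0.33998048] 3.6583 [-0.28696051  0.58602824  0.0851701 ] [-0.19231642  0.02313371  0.46064704  1.87098775 -0.01085254  1.24991346
  1.96883549]
```

View pics/w1.png

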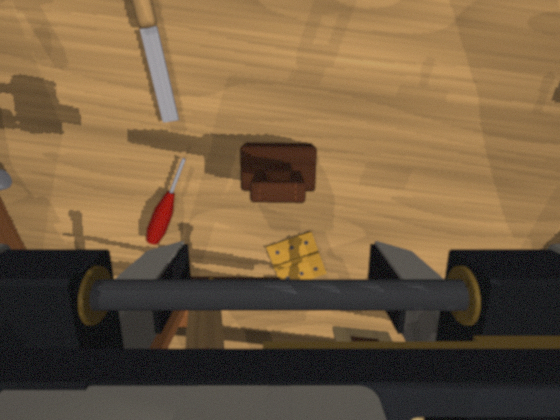

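The paddle top is at about cols 250–305, rows 181–203, and square with the picture, so the yaw is good. I'll check its size and position numerically.

Run:
```python
from h import *
import pickle
c=pickle.load(open('w1.pkl','rb')); im=cv2.imread('pics/w1.png')
g=cv2.cvtColor(im,cv2.COLOR_BGR2HSV)
print(g[176:208:2,278,2], g[195,240:316:3,2], g[195,240:316:3,0])
m=((g[:,:,2]<115)&(g[:,:,1]>110)).astype(np.uint8); m[240:]=0; m[:,:232]=0; m[:,330:]=0
print([ (r,np.where(m[r])[0][[0,-1]]) for r in range(146,206,4) if m[r].any()])
for u,v,z in ((250,192,.198),(305,192,.198),(277.5,192,.198),(277.5,203,.198),(241,165,.064),(316,165,.064)): print(u,v,plane(c,u,v,z).round(4))
```

```text
[ 65  59  49  60  81  88  88  88  87  87  83  82  81 108 155 157] [169 171 171 129  74  86  86  84  83  84  82  82  85  83  83  82  88  84
  85  86  91  86 142 161 161 159] [16 17 16 16 12 11 11  9 10 11 12 14 12 11 10 11 10 11 12 13 10 10 18 17
 17 17]
[(146, array([232, 314])), (150, array([232, 316])), (154, array([232, 316])), (158, array([232, 316])), (162, array([232, 315])), (166, array([232, 315])), (170, array([238, 315])), (174, array([237, 315])), (178, array([238, 315])), (182, array([241, 314])), (186, array([241, 314])), (190, array([244, 313])), (194, array([250, 305])), (198, array([250, 304])), (202, array([267, 302]))]
250 192 [ 0.4421 -0.1686  0.198 ]
305 192 [ 0.4358 -0.1184  0.198 ]
277.5 192 [ 0.4389 -0.1435  0.198 ]
277.5 203 [ 0.4493 -0.1422  0.198 ]
241 165 [ 0.4401 -0.1917  0.064 ]
316 165 [ 0.4279 -0.0949  0.064 ]
```

Width 50.6 mm against the 52 mm given, centre (0.4395, −0.1435), and it agrees with the triangulation. Grasping now.

Run:
```python
from h import *
o=down(.125)
manip.servo_line([.4395,-.1435,.25],ori=o,vel=.2)
manip.servo_line([.4395,-.1435,.170],vel=.1)
print('tare',manip.current_force(),manip.current_wrist_torque(),manip.current_finger_gap())
effector.close(f_grip=40); print('gap',manip.current_finger_gap(),manip.current_force())
manip.servo_line([.4395,-.1435,.185],vel=.05)
f=[]
for i in range(10): manip.sleep(.03); f.append(manip.current_force())
print('held',np.mean(f,0),np.std(f,0),manip.current_wrist_torque(),manip.current_finger_gap(),manip.current_tool_pos(),manip.current_clock())
cv2.imwrite('pics/l.png',viewer.get_image('scene')[:,:,::-1])
```

```text
tare [0.45454079 0.5309831  0.24946548] [-0.01498799  0.02704293  0.00322933] 0.09154763364438799
gap 0.05161957868771578 [ 0.32544899 -0.17607622 -0.4133848 ]
held [ 0.33753452 -0.0417742  -3.25906107] [0.38522424 0.32780881 0.51317385] [ 0.02512441  0.01804529 -0.00833699] 0.05191687614275704 [ 0.43934188 -0.1434524   0.18480864] 6.75
```

Held, at about 3.3–3.5 N. Carrying it to a point in front of the free peg.

Run:
```python
from h import *
manip.servo_line([.4395,-.1435,.32],vel=.2)
manip.move_pose([.47,.1505,.32],down(.005))
manip.servo_line([.535,.1505,.263],vel=.12)
print(manip.current_tool_pos(),manip.current_clock(),manip.current_finger_gap(),R.from_quat(manip.current_tcp_rot()).as_matrix().round(4).tolist())
t=viewer.get_image('top')[:,:,::-1]; s=viewer.get_image('scene')[:,:,::-1]; c,w=snap('w2')
cv2.imwrite('pics/top2.png',t); cv2.imwrite('pics/scene2.png',s)
a=cv2.resize(t[95:195,170:290],None,fx=4,fy=4,interpolation=cv2.INTER_CUBIC)
b=cv2.resize(s[140:280,300:380],None,fx=4,fy=4,interpolation=cv2.INTER_CUBIC)
out=np.zeros((560,800,3),np.uint8); out[:400,:480]=a; out[:,480:]=b[:, :320]; cv2.imwrite('pics/c2.png',out)
```

```text
[0.53487169 0.15040583 0.26326556] 9.625 0.05160860989504856 [[-1.0, -0.0048, -0.0001], [-0.0048, 1.0, 0.0001], [0.0001, 0.0001, -1.0]]
```

View pics/c2.png

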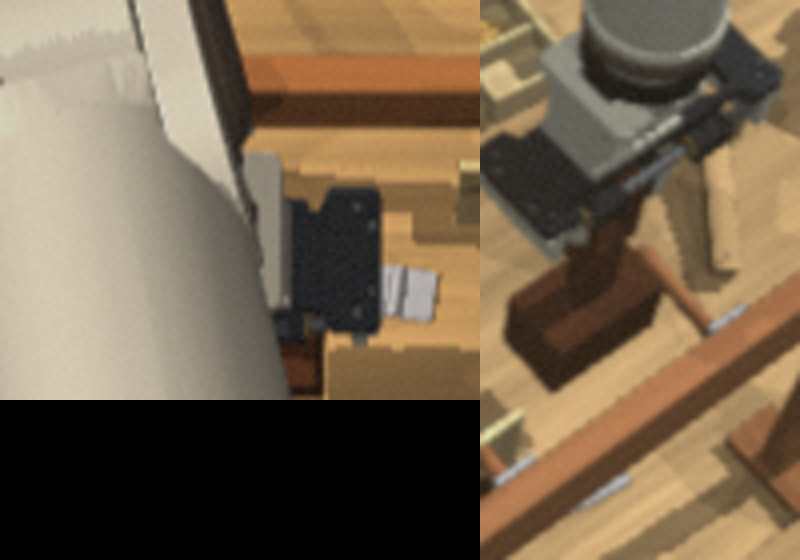

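View pics/w2.png

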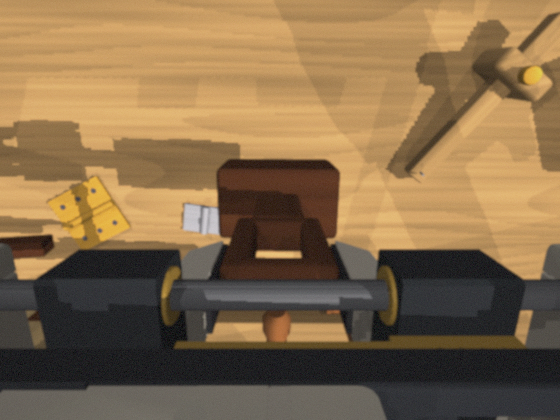

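The wrist view shows the peg knob at about (277,322), straight ahead of the slot and within 1 mm of the paddle centre (col 280). Inserting in small steps, watching the force.

```bash
cat >> h.py <<'E'
def force(n=8,dt=.02):
    f=[]
    for i in range(n): manip.sleep(dt); f.append(manip.current_force())
    return np.mean(f,0)
E
python3 - <<'E'
from h import *
f0=force(16); print('ref',f0,manip.current_wrist_torque())
x=.535
manip.servo_line([.550,.1497,.263],vel=.08); x=.55
while x<.6085:
    x+=.0045; manip.servo_line([x,.1497,.263],vel=.05)
    f=force(4)-f0; print(round(x,4),f.round(2))
    if np.linalg.norm(f)>3: print('STOP'); break
print(manip.current_tool_pos(),manip.current_clock(),manip.current_wrist_torque())
snap('w3')
E
```

```text
ref [ 0.05178885  0.11413534 -3.16444422] [ 0.02995031 -0.00672096 -0.02232314]
0.5545 [-0.59 -0.31 -0.01]
0.559 [ 0.6  -0.25 -0.14]
0.5635 [-0.31 -0.26 -0.08]
0.568 [-0.47 -0.06 -0.29]
0.5725 [-0.03 -0.13 -0.06]
0.577 [-0.19 -0.23 -0.43]
0.5815 [-0.27 -0.33  0.39]
0.586 [ 0.11 -0.53 -0.33]
0.5905 [-0.1  -0.23  0.06]
0.595 [ 0.29 -0.53 -0.47]
0.5995 [-0.48  0.05  0.15]
0.604 [ 0.09 -0.39  0.27]
0.6085 [-0.05 -0.17  0.03]
0.613 [-0.35 -0.1   0.02]
[0.61306879 0.14968087 0.26295791] 14.8167 [0.07679831 0.02652373 0.03337199]
```

View pics/w3.png

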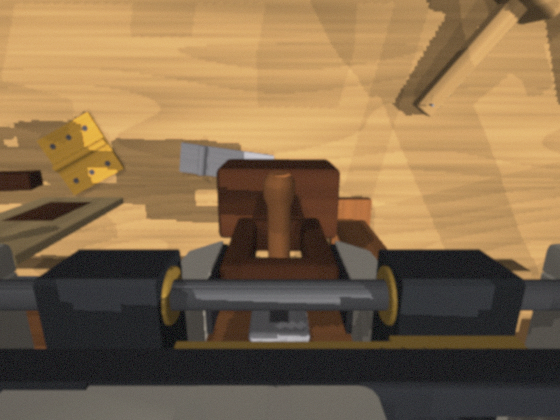

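The knob is through the slot and centred, at (280,185), with no contact force. Now lowering to feel the seat.

Run:
```python
from h import *
x,y=.611,.1497
manip.servo_line([x,y,.258],vel=.05); f0=force(10); print('f0',f0)
z=.258; t0=manip.current_clock()
while z>.226 and manip.current_clock()-t0<14:
    z-=.0005; manip.servo_line([x,y,z],vel=.02); f=force(3)
    if f[2]-f0[2]>1.0:
        f=force(6); print(round(z,4),f.round(2))
        if f[2]-f0[2]>1.0: print('contact'); break
print(z,manip.current_tool_pos(),f,manip.current_clock(),manip.current_finger_gap(),manip.current_wrist_torque())
```

```text
f0 [ 0.09319355 -0.08287186 -3.24943949]
0.244 [-0.14  0.2  -1.52]
contact
0.244 [0.61107462 0.14968506 0.24417186] [-0.14221836  0.19969959 -1.52319131] 23.7917 0.051870648252270925 [-0.01333264  0.13587316  0.01915732]
```

Run:
```python
from h import *
x,y=.611,.1497
z=.244; zs,fs=[],[]
for i in range(40):
    f=force(5)[2]; zs.append(z); fs.append(f)
    if f>7.4: break
    z-=.0004 if f<5 else .0002
    manip.servo_line([x,y,z],vel=.02)
print([(round(a,4),round(b,1)) for a,b in zip(zs,fs)],manip.current_clock())
t=manip.current_clock(); h=[]
while manip.current_clock()-t<1.0:
    h.append(force(5)[2])
    if h[-1]>9.3: z+=.0002; manip.servo_line([x,y,z],vel=.02)
    elif h[-1]<6.8: z-=.0001; manip.servo_line([x,y,z],vel=.02)
print('tug',np.round(h,1),z,manip.current_tool_pos(),manip.current_finger_gap(),manip.current_wrist_torque(),manip.current_clock())
```

```text
[(0.244, np.float64(-1.2)), (0.2436, np.float64(1.4)), (0.2432, np.float64(5.7)), (0.243, np.float64(5.9)), (0.2428, np.float64(6.8)), (0.2426, np.float64(7.9))] 25.5417
tug [7.7 7.8 7.8 8.1 7.8 7.9 7.3 8.2 7.7 7.5 7.8 7.7] 0.24259999999999995 [0.61111776 0.14974786 0.24365089] 0.05179560081454221 [-0.16422275  0.92149499  0.01846557] 26.5417
```

The tug held at about 7.8 N for 1 s with no slip. Relaxing to near zero, releasing and withdrawing upward.

Run:
```python
from h import *
x,y=.611,.1497
manip.servo_line([x,y,.2437],vel=.02); f=force(8)[2]; print('relaxed',f)
if f>1.5: manip.servo_line([x,y,.2440],vel=.02); print(force(8)[2])
effector.open_jaws(); manip.sleep(.5)
print('open',force(8),manip.current_finger_gap(),manip.current_clock())
c,_=snap('w4')
manip.servo_line([x,y,.33],vel=.08); print(force(4))
manip.servo_line([.50,y,.42],vel=.2)
manip.move_pose([.42,.25,.42],down(.4)); manip.sleep(1)
s=viewer.get_image('scene')[:,:,::-1]; t=viewer.get_image('top')[:,:,::-1]
s0=cv2.imread('pics/scene0.png'); t0=cv2.imread('pics/top0.png')
a=cv2.resize(s[180:320,230:410],None,fx=2.2,fy=2.2,interpolation=cv2.INTER_CUBIC); b=cv2.resize(t[95:245,165:430],None,fx=1.5,fy=1.5,interpolation=cv2.INTER_CUBIC)
out=np.zeros((560,800,3),np.uint8); out[:a.shape[0],:a.shape[1]]=a; out[:b.shape[0],400:400+b.shape[1]]=b
w=cv2.resize(cv2.imread('pics/w4.png'),None,fx=.55,fy=.55); out[560-w.shape[0]:,450:450+w.shape[1]]=w
cv2.imwrite('pics/c5.png',out); print(manip.current_clock())
```

```text
relaxed 4.014334592976313
1.8552178843240206
open [ 0.08797933 -0.24910899  0.11124759] 0.09189304504749114 28.7583
[-0.22651067  0.01731926 -0.01395923]
32.6417
```

View pics/c5.png

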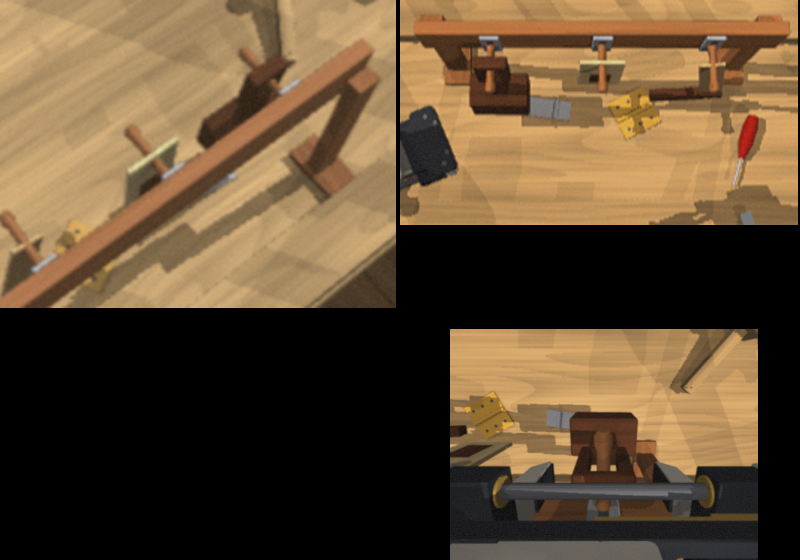

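The mallet hangs on the left peg (inset top view: paddle near (490,70), peg knob showing at (490,90)), and the other tools are where they were. I'll check that it's at rest, then hand in.

Run:
```python
from h import *
d=lambda a,b:int((np.abs(a.astype(int)-b.astype(int)).max(2)>40).sum())
g=lambda n:viewer.get_image(n)[:,:,::-1]
t1,s1=g('top'),g('scene'); manip.sleep(1.5); t2,s2=g('top'),g('scene')
t0=cv2.imread('pics/top0.png'); 
print('rest',d(t1,t2),d(s1,s2),'template/square change',d(t0[100:165,270:395],t2[100:165,270:395]),'hinge/hasp',d(t0[155:190,255:340],t2[155:190,255:340]))
print(manip.current_clock(),manip.current_force()); manip.hand_in()
```

```text
rest 0 0 template/square change 145 hinge/hasp 1008
34.3417 [-1.04578477 -0.34276317 -0.0029134 ]
the job is handed in; nothing more can be done
```

The pixel change around the hinge and hasp was larger than I expected, so I'll check whether it is lighting or real movement, using the saved pictures.

Run:
```python
import cv2,numpy as np
t0=cv2.resize(cv2.imread('pics/top0.png')[95:245,165:430],None,fx=1.5,fy=1.5,interpolation=cv2.INTER_CUBIC)
t=cv2.imread('pics/c5.png')[:225,400:797]
h=lambda i:cv2.cvtColor(i,cv2.COLOR_BGR2HSV)
for n,lo,hi,(r0,r1,c0,c1) in (('hinge',(18,150,90),(30,255,255),(80,145,200,270)),('hasp',(90,10,60),(130,120,255),(90,125,105,180)),('awl',(0,200,80),(8,255,255),(105,195,320,370)),('template edge',(22,20,120),(40,140,255),(55,75,170,235)),('square stock',(0,60,0),(20,255,75),(80,105,245,325))):
    for i in (t0,t):
        m=cv2.inRange(h(i)[r0:r1,c0:c1],lo,hi); y,x=np.nonzero(m); print(n,len(x),(x.mean()+c0).round(1) if len(x) else '',(y.mean()+r0).round(1) if len(x) else '',(x.max()+c0,y.max()+r0) if len(x) else '')
```

```text
hinge 1550 234.0 112.3 (np.int64(260), np.int64(138))
hinge 1540 233.7 112.3 (np.int64(260), np.int64(138))
hasp 0   
hasp 0   
awl 472 347.3 135.0 (np.int64(357), np.int64(157))
awl 473 347.3 135.1 (np.int64(357), np.int64(157))
template edge 118 203.6 62.0 (np.int64(224), np.int64(64))
template edge 124 203.1 62.0 (np.int64(224), np.int64(64))
square stock 427 283.0 95.5 (np.int64(320), np.int64(100))
square stock 413 282.6 95.6 (np.int64(320), np.int64(100))
```

The mallet is hanging at rest on the empty peg, the one on the robot's left, and the job was handed in at 34.3 s. I gripped it by the top of the paddle and slid the slot over the knob without touching it. I then lowered it until I felt the seat, with the TCP at about 0.244 m.

- **Tug:** it held about 7.8 N (readings 7.3–8.2 N) for 1.0 s. Adding the mallet's roughly 3.4 N, the peg bore about 11–12 N, and there was no slip.
- **Release:** the hand was still pulling down with about 1.9 N when I opened the jaws, a little more than I aimed for. The force on the tool then read about zero, and the hand withdrew upward cleanly.
- **At rest:** pictures 1.5 s apart, taken just before handing in, showed no change.
- **Other tools:** a plain comparison with the first picture disagreed, with 1008 changed pixels around the hinge and hasp and 145 around the template and square. Checked by colour afterwards, the hinge, bradawl, template and square are all within half a pixel (about 1 mm) of where they started. The differences are probably the mallet's and arm's new shadows and the mallet hiding part of the hasp.
- **Not confirmed:** the colour check found no hasp pixels in either picture. By eye it lies in its place, and nothing came near it. I did not check the marking gauge, tray or chisel by number; they were well off the mallet's path.

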